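# Snap the breaker spare into its spring clips

## Task

Take the black breaker spare out of the top clear tray and press it straight down between the two copper spring clips on the grey panel until it snaps in and sits fully home, level, then let go. Press gently, feeling for the snap and stopping at the bottom, because the plastic cracks if it is forced, and do not disturb the other things on the shelf.

Things in the scene. Friction and masses are not known exactly. Their poses are not given: they have to be found in the camera images.
- breaker: black plastic module upright in the top tray; 64 long (own x) x 20 wide (own y), flat sides to 44 mm high, hump 44 long to 52 mm, orange toggle to 60 mm. 0.1 to 0.2 kg. Origin: centre of underside, z up. Grip across the 20 mm width, fingertips 22 mm or more above the underside. Either end may go to either clip. Cracks if its contacts with panel, block and clips add up to over 45 N: push under 25.
- ridge (a point): middle of the end face of the brass ridge on the breaker's +x end, 38 mm from its centre, 10 mm above its underside; the same on the -x end (76 mm overall). Each ridge is 18 mm wide: a 45 degree chamfer from 2 to 8 mm above the underside spreads the clip, an upright face from 8 to 12 mm slides along it, and a 45 degree shoulder from 12 to 18 mm is gripped by it when home.
- panel: fixed grey plate 190 (own x) x 170 (own y) x 16 mm flat on the shelf; origin: centre of its underside, z up. In its middle, centred on the origin, a white clip block 122 x 34 mm takes the breaker with its length along the panel's x. Grey blanks 80 x 18 mm, tops 46 mm high, stand at y = +70 and -70 mm, parallel to the block.
- seat_low (a point): point on the panel 24 mm above its origin. The block stands on hidden packing, so its level, smooth seat is 0 to 18 mm above this point: fixed during the job, not reported. Above the seat: rounded cheeks to 12.5 mm, 24 mm apart in y, within 22 mm of centre in x; clip noses (radius 2, 16 wide, centres 13.6 mm up) 70.6 mm apart at rest; flared clip tops to 23 mm.
- clip_a (a joint): outward travel (m) of the copper spring clip at the panel's +x end: 0 at rest, 0.0027 fully spread, about 0.001 home; 0.85 N/mm, 1.2 N preload. Height of the breaker's underside above the seat: ridges meet noses at 9 mm; push of 8 to 18 N until 6.5 mm; then it slides with 2 to 4 N; below 2 mm the clips snap in and pull it down to the springy seat (12 N/mm).
- clip_b (a joint): the same for the clip at the panel's -x end
- trays: two stacked clear plastic trays, fixed, 160 (own x) x 150 (own y) mm, 60 mm high together; walls 3 mm; origin at the centre of the underside. The upper tray's inner floor is 33 mm above the origin, its rim 60 mm. The breaker stands on that floor, near the -y half.
- blank: loose grey plastic blank 50 x 18 x 30 mm, standing in the +y half of the top tray; origin at the centre of its underside; leave alone
- mug: empty white ceramic mug, 80 mm across, 92 mm high; origin under its centre; leave alone
- torch: red torch lying on the shelf, about 140 mm long (own x), 36 mm high; origin under it; leave alone
- door_stop: steel door stop, 42 mm across, 38 mm high; origin under its centre; leave alone
- driver: screwdriver lying on the shelf; leave alone
- screw_jar: closed jar, 56 mm across, 70 mm high; origin under its centre; leave alone
There are look-alikes about, which are no part of the job. What is meant by the breaker is not red, and is the smaller of those in its own colour.

How it is judged (in metres and radians):
On the way:
1. the breaker is lifted clear of the tray in the gripper (z of breaker in the frame of trays above 0.063 m and contact force between the fingers and breaker above 1 N), for 0.1 s.
At the end, for the whole second after the job is handed in: The breaker rests level (0.05 rad) and still on the block's seat, underside 22 to 43.5 mm above the panel's, within 2 mm (x) and 4 mm (y) of the panel's centre and 0.15 rad of its x axis, clips sprung back over its shoulders (each under 2.1 mm open, at least one over 0.3 mm), released (z of breaker in the frame of panel between 0.022 and 0.0435 m and x of breaker in the frame of panel between -0.002 and 0.002 m and y of breaker in the frame of panel between -0.004 and 0.004 m and angle between the x axis of breaker and the x axis of panel, either way round below 0.15 rad and angle between breaker's own z axis and vertical below 0.05 rad and value of joint each of clip_a, clip_b below 0.0021 m and value of joint any of clip_a, clip_b above 0.0003 m and linear speed of breaker below 0.01 m/s); the robot touches nothing.
It fails at once if the breaker's contacts with the panel, its block and clips add up to more than 45 N (contact force between breaker and panel above 45 N).
It fails at once if a bystander is moved by more than 20 mm (distance of any of blank, mug, torch, door_stop, driver, screw_jar from where it was at the start of the episode above 0.02 m).
It also fails if it takes over 51 s, if anything falls off the work surface, if the arm or the gripper's body presses on something with over 40 N, if the wrist force passes 120 N, or if a joint passes its speed limit or range.

## Robot

A 6-joint arm with a two-finger parallel gripper is mounted at the origin on the work surface. World frame = base frame: x ahead of the robot, y to its left, z up, the work surface at z = 0. Lengths are in mm, angles in rad, forces in N, time in s.
With the tool pointing down it reaches from about 400 to 925 mm from the base axis. Payload 12.5 kg.
Tool frame: the origin (TCP) lies at the very end of the fingers, on their centre line; the grasp point (between the pads) lies 19 mm behind it (env.grip_point_offset is the distance from the TCP to the grasp point, in mm); z points along the fingers, y is the direction in which the jaws open and shut (so a half turn about z gives the same grasp; the last joint's range is limited). The gripper opens to 95 mm and grips with 3 to 60 N. Pads are 20 mm wide; open, the fingers measure 119 mm over their backs; the gripper's body (75 mm by 180 mm) begins 59 mm behind the grasp point.
Start: joints at [1.023, 0.491, 1.559, -0, 1.092, -0.106], TCP at [267.216, 565.015, 214.661] pointing down, gripper open.
Joint ranges: [-3.1, 3.1], [-0.84, 2.19], [0.05, 2.79], [-1.13, 4.28], [0.06, 2.93], [-2.69, 2.69]. Speed limits (rad/s): [2.22, 2.22, 2.79, 3.14, 3.14, 3.14].

## Interface

Orientations are given as [roll, pitch, yaw] about the fixed x, y, z axes, in that order (R = Rz(yaw) Ry(pitch) Rx(roll)).
In Python, from cell import env gives the robot as it stands.
- The arm moves only by the tool drive_tool, never from a script. Its argument "commands" is a list of rows, each an object of numbers: "dx", "dy", "dz": the shift along the world's x, y, z in mm; "yaw": the turn about the world's z in degrees. In form: [{"dx": .., "dy": .., "dz": .., "yaw": ..}, ...]. A call has 1 to 5 rows; each row shifts and turns the commanded pose from where the row before left it; what a row does not reach is not made up. A row lasts 1/12 s, in which the tool goes at most 41.7 mm and 7.16 degrees, less where a joint would pass 70% of its speed; a pose out of reach is approached as far as the arm can. A call with a gripper value outside its range is refused whole. "grip" is the opening, from 0 (shut) to 1 (fully open), set as the call begins (left out, the last holds). The fingers move at their own pace and stop on an object; the grip force is fixed at half the most. Time passes only in rows, so rows that do not move let the fingers close. It gives the time, the measured TCP pose, the force and the opening at its end, in the units of the state.
- env.state(): the state, without advancing time (a new reading comes with each control period).
- env.read_camera(name): name is "scene" or "top" or "wrist"; returns the picture (420x560x3 uint8, red, green, blue); there is no depth.
- env.calibration(name): a dict with "intrinsics" (3x3 intrinsics, pixels), "rvec" (rotation vector, rad) and "tvec" (3), from world to camera coordinates, as OpenCV has them. Camera axes: x right, y down, z forward; pixel columns grow to the right and rows downward; lengths in mm; the calibration is good to about 2 mm. The wrist camera is an equidistant fisheye: a pixel r from the principal point sees the ray r / f radians off the axis. A picture is of the moment at which its call begins: read the wrist's pose just before it. calibration takes no time and is no camera call; for the wrist camera it gives the pose at the moment of the call.
- env.job_done(): hands the job in, once; it reports no verdict.
Trained networks look in the newest picture that a camera, given by its name, has taken for a name from the list of things; names that differ only in an ending like _2 or _b are one class to them, and where a whole thing is asked for, a point or a joint stands for the part that bears it (a point fixed in the world has none). Each returns a list of dicts, best first, with "conf" (0 to 1); they miss things now and then, are a little off and sometimes report something else, mostly with a low value. They report only what shows in the picture. A call takes as long as a camera call. They do not tell look-alikes from the thing itself.
- env.trace(query, camera): "pixels" (420x560 bool, what is visible of it) and "pixel" ([column, row] in pixels, amid what is visible of it).
- env.place_of(query, camera): "pixel" ([column, row] in pixels: a listed point, or the origin of a listed thing).
The state is a dict: "t": time; "joints": joint angles; "qvel": joint speeds; "tau": joint torques, N m; "eef_pos": TCP position; "tcp_rot": TCP orientation; "ft_force": force on the tool from outside, world axes, zero at the start; "moment": the same for the moment, N m; "opening": opening from 0.0 (shut) to 1.0 (fully open).
Only numpy, scipy, OpenCV 4.12 (cv2) and the standard library are available. Lean on these libraries where they do the work, as an engineer would, in place of code of your own. Each camera call takes 0.05 s, during which the arm holds its last target.

## Working session

There is one attempt and no reset: what is moved stays moved. The work goes in short steps, Python scripts to look and compute and a tool call to move; the robot and the scene stay as the last step left them, time stands still between calls to the robot, and variables do not carry over. Pictures are saved under pics/ and viewed, and the job is handed in when it is done.

Besides the shell and the picture viewer there is one more tool, called after "Emit:" by a JSON object that holds its "fn" and its "kwargs". drive_tool: Moves the arm, as the interface text tells. Its arguments: {"type":"object","properties":{"commands":{"type":"array"},"grip":{"type":"number"}},"required":["commands"]}

```bash
mkdir -p pics; ls; python3 - <<'E'
from cell import env
import cv2
s=env.state();print(s)
for c in ("scene","top","wrist"):
    im=env.read_camera(c); cv2.imwrite(f"pics/{c}0.png",im[:,:,::-1])
    k=env.calibration(c);print(c,k)
    for q in("breaker","panel","trays","blank","seat_low","ridge"):
        for f in (env.place_of,):
            try:print(q,[( [round(float(v)) for v in d["pixel"]],round(d["conf"],2)) for d in f(q,c)])
            except Exception as e:print(q,e)
print(env.state()["t"])
E
```

```text
pics
{'t': 0.0, 'joints': array([ 1.02340698e+00,  4.91557403e-01,  1.55947880e+00,  3.23863723e-05,
        1.09169557e+00, -1.05591608e-01]), 'qvel': array([-0.00066371,  0.00122552,  0.00069029,  0.00056307,  0.00087069,
        0.00016219]), 'tau': array([-2.45457377e-03, -6.12645364e+01, -2.58175778e+01,  6.91493042e-02,
        4.84142359e-02, -1.17011668e-04]), 'eef_pos': array([267.06159169, 564.78523255, 214.0529832 ]), 'tcp_rot': array([-3.14046291e+00, -1.48620891e-04,  2.69977988e+00]), 'ft_force': array([0.06281439, 0.09958273, 0.18806371]), 'moment': array([-0.01862564,  0.00364017,  0.02023116]), 'opening': 0.999839280631714}
scene {'intrinsics': array([[406.594601  ,   0.        , 281.41464562],
       [  0.        , 406.594601  , 211.97752302],
       [  0.        ,   0.        ,   1.        ]]), 'rvec': array([ 1.66041688,  1.94218635, -0.77562951]), 'tvec': array([  30.05843067, -404.9800656 , 1482.26998357])}
breaker [([132, 206], 0.95), ([261, 188], 0.65), ([182, 202], 0.59)]
panel [([334, 223], 0.74)]
trays [([196, 203], 0.76)]
blank [([215, 188], 0.74), ([166, 
[... 304 characters left out ...]
00395, -2.08616058,  0.19434579]), 'tvec': array([  57.92213745,  649.61774751, 1521.74130019])}
breaker [([420, 225], 0.61), ([374, 238], 0.52)]
panel [([236, 227], 0.88)]
trays [([364, 242], 0.61)]
blank [([344, 247], 0.4), ([372, 225], 0.27)]
seat_low [([234, 230], 0.92)]
ridge [([371, 224], 0.77), ([412, 240], 0.76), ([310, 250], 0.56)]
wrist {'intrinsics': array([[325.1922621 ,   0.        , 279.36557745],
       [  0.        , 325.1922621 , 208.2958494 ],
       [  0.        ,   0.        ,   1.        ]]), 'rvec': array([-2.45776064, -1.55637122, -0.21026207]), 'tvec': array([-626.42388838,  -30.15288681,  388.14416472])}
breaker []
panel []
trays []
blank []
seat_low []
ridge []
1.05
```

View pics/scene0.png

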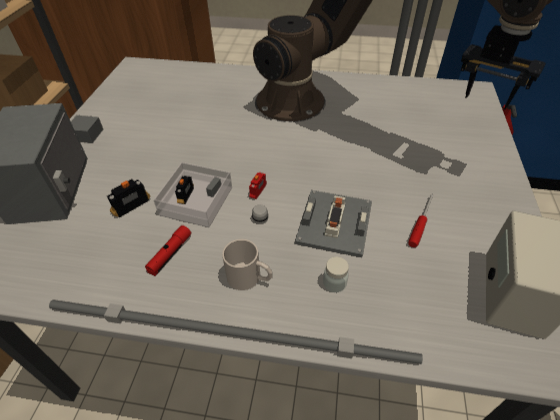

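View pics/top0.png

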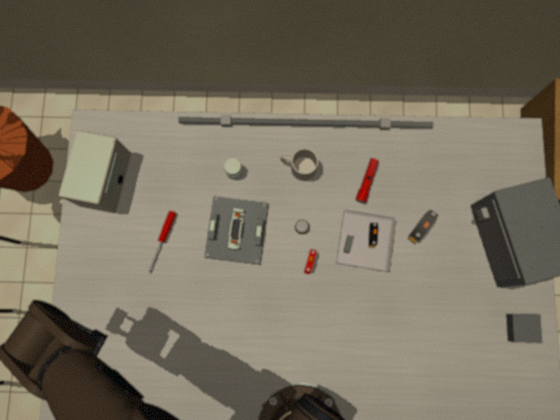

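View pics/wrist0.png

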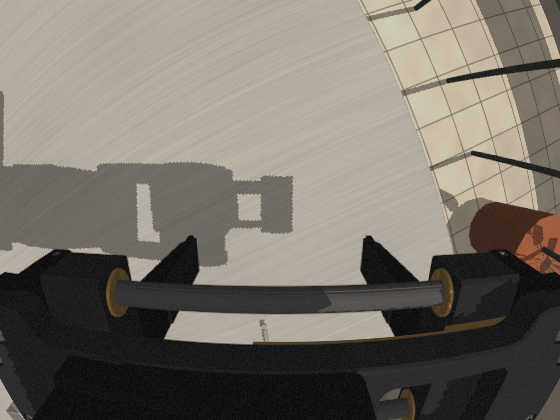

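```bash
cat > h.py <<'E'
import numpy as np,cv2
from cell import env
def cal(c):
    k=env.calibration(c);R,_=cv2.Rodrigues(np.array(k["rvec"],float));return np.array(k["intrinsics"]),R,np.array(k["tvec"],float).ravel()
def ray(c,px,C=None):
    K,R,t=C or cal(c)
    x=np.array([(px[0]-K[0,2])/K[0,0],(px[1]-K[1,2])/K[1,1]])
    if c=="wrist":
        r=np.hypot(*x);d=np.array([*(x/r*np.sin(r) if r>1e-9 else x),np.cos(r)])
    else:d=np.array([*x,1.])
    d=R.T@d;return -R.T@t,d/np.linalg.norm(d)
def atz(c,px,z,C=None):
    o,d=ray(c,px,C);return o+d*(z-o[2])/d[2]
def proj(c,P,C=None):
    K,R,t=C or cal(c);p=R@np.asarray(P,float)+t
    if c=="wrist":
        th=np.arctan2(np.hypot(p[0],p[1]),p[2]);r=np.hypot(p[0],p[1]);x=p[:2]/max(r,1e-9)*th
    else:x=p[:2]/p[2]
    return np.array([K[0,0]*x[0]+K[0,2],K[1,1]*x[1]+K[1,2]])
E
python3 - <<'E'
import cv2
a=cv2.imread('pics/top0.png')[150:310,190:450];cv2.imwrite('pics/top0c.png',cv2.resize(a,None,fx=3,fy=3,interpolation=3))
a=cv2.imread('pics/scene0.png')[120:290,100:360];cv2.imwrite('pics/scene0c.png',cv2.resize(a,None,fx=3,fy=3,interpolation=3))
from h import *
print(atz('top',(374,238),33),atz('top',(420,225),0),atz('top',(236,227),0),atz('top',(234,230),24),atz('top',(364,242),0))
print(atz('scene',(182,202),33),atz('scene',(132,206),0),atz('scene',(261,188),0),atz('scene',(336,219),24),atz('scene',(196,203),0))
E
```

```text
[ 551.55220838 -212.563933     33.        ] [ 599.23213357 -358.49679766    0.        ] [580.13877057 203.45311045   0.        ] [567.26561628 206.80537899  24.        ] [ 543.07552262 -187.53658055    0.        ]
[ 585.04146948 -205.11590625   33.        ] [ 590.54584305 -354.41861095    0.        ] [ 4.66634063e+02 -1.44149714e+01  1.13686838e-13] [576.45253494 206.44241748  24.        ] [ 5.52813948e+02 -1.81885323e+02 -1.13686838e-13]
```

View pics/top0c.png

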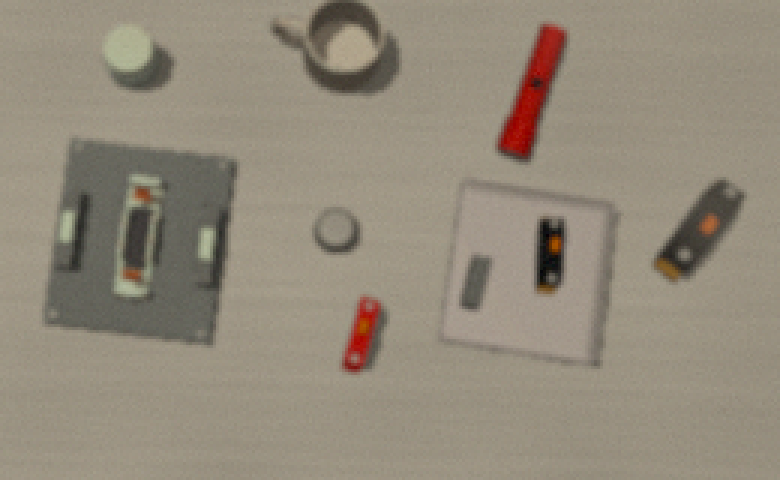

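View pics/scene0c.png

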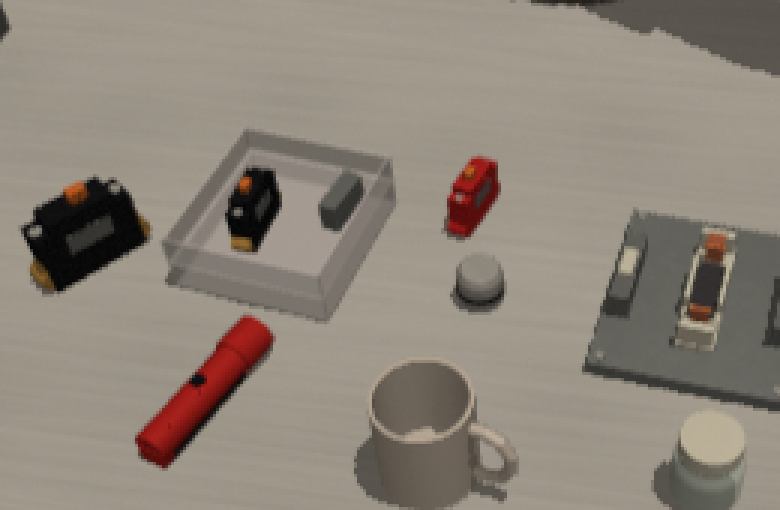

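The candidates in the top view are the black one in the tray at (374,235), a larger grey/black one on the shelf at (424,228), and a red one at (311,261). The one in the tray fits: it is not red, it is the smaller of the black pair, and the crop shows it standing in the top tray.

```bash
python3 - <<'E'
from h import *
c=[np.array(p)/3+[190,150] for p in((72,138),(237,160),(212,345),(43,325))]
P=[atz('top',p,16) for p in c];print(np.round(P,0),np.mean(P,0))
for a,b in((0,1),(1,2),(2,3),(3,0)):
    d=P[b]-P[a];print(np.hypot(d[0],d[1]),np.degrees(np.arctan2(d[1],d[0])))
c=[np.array(p)/3+[190,150] for p in((462,181),(616,203),(598,364),(440,340))]
P=[atz('top',p,60) for p in c];print(np.round(P,0),np.mean(P,0))
for a,b in((0,1),(1,2),(2,3),(3,0)):
    d=P[b]-P[a];print(np.hypot(d[0],d[1]),np.degrees(np.arctan2(d[1],d[0])))
for q,z in(((552,220),85),((548,288),60)):
    print(atz('top',np.array(q)/3+[190,150],z))
K,R,t=cal('wrist');print(-R.T@t,R.T[:,2],env.state()['eef_pos'])
E
```

```text
[[672. 273.  16.]
 [653. 104.  16.]
 [465. 123.  16.]
 [481. 293.  16.]] [567.69267013 198.47655524  16.        ]
170.57621213668122 -96.44488482344026
189.40832608105973 174.06586897678937
170.4098819433206 84.64908484240131
192.66353165877933 -5.884056555722216
[[ 628. -120.   60.]
 [ 610. -272.   60.]
 [ 452. -251.   60.]
 [ 471.  -99.   60.]] [ 540.31066298 -185.62702551   60.        ]
152.3271544313848 -97.0053532199103
159.16765963801922 172.73582806444122
153.43100666583425 82.71520637889924
158.42819790447504 -7.663943351027342
[ 587.3114192  -204.48012095   85.        ]
[ 524.28851661 -204.01907323   60.        ]
[201.29377588 597.33620709 382.93649146] [ 0.23895585 -0.11196525 -0.96455372] [267.21683568 565.00978847 214.66195906]
```

Emit:
{"fn": "drive_tool", "kwargs": {"commands": [{"dx": 25,"dy": -24,"yaw": 4},{"dx": 25,"dy": -24,"yaw": 4},{"dx": 25,"dy": -24,"yaw": 4},{"dx": 25,"dy": -24,"yaw": 4},{"dx": 25,"dy": -24,"yaw": 3}], "grip": 0.5}}

```text
invalid input
```

Emit:
{"fn": "drive_tool", "kwargs": {"commands": [{"dx": 25,"dy": -24},{"dx": 25,"dy": -24},{"dx": 25,"dy": -24},{"dx": 25,"dy": -24},{"dx": 25,"dy": -24}]}}

```text
invalid input
```

Emit:
{"fn": "drive_tool", "kwargs": {"commands": [{"dx": 25,"dy": -24},{"dx": 25,"dy": -24},{"dx": 25,"dy": -24},{"dx": 0,"dy": -24},{"dx": 0,"dy": 0}]}}

```text
invalid input
```

```bash
python3 - <<'E'
from h import *
s=env.state();print(s['t'],s['eef_pos'],s['tcp_rot'],np.abs(s['qvel']).max())
C=cal('wrist')
im=env.read_camera('wrist');cv2.imwrite('pics/w1.png',im[:,:,::-1]);import pickle;pickle.dump(C,open('w1.pkl','wb'))
for q,z in(('panel',0),('seat_low',24)):
    for d in env.place_of(q,'wrist'):print(q,d['pixel'],d['conf'],atz('wrist',d['pixel'],z,C))
for q in('clip_a',):
    for d in env.trace(q,'wrist'):print(q,d['pixel'],d['conf'])
E
```

```text
1.05 [267.21683568 565.00978847 214.66195906] [3.14151302e+00 2.48538135e-05 2.69979015e+00] 0.001609417705101024
```

View pics/w1.png

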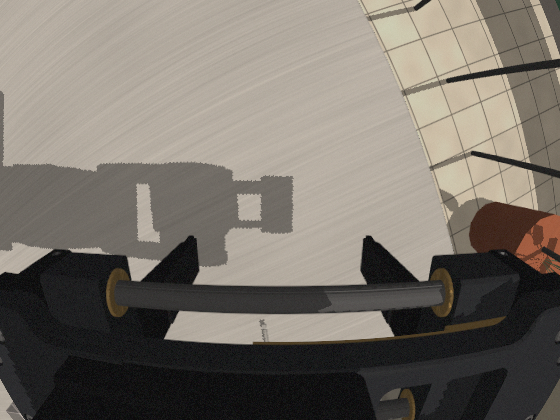

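The calls were refused, probably because every row needs all four numbers.

Emit:
{"fn": "drive_tool", "kwargs": {"commands": [{"dx": 25,"dy": -24,"dz": 0,"yaw": 4},{"dx": 25,"dy": -24,"dz": 0,"yaw": 4},{"dx": 25,"dy": -24,"dz": 0,"yaw": 4},{"dx": 25,"dy": -24,"dz": 0,"yaw": 4},{"dx": 25,"dy": -24,"dz": 0,"yaw": 3}], "grip": 0.5}}

```text
t: 1.67
eef_pos: [393.1, 443.8, 214.7]
tcp_rot: [3.141, 0.0, 3.035]
ft_force: [0.6, 0.4, 0.4]
opening: 0.706
```

Emit:
{"fn": "drive_tool", "kwargs": {"commands": [{"dx": 25,"dy": -24,"dz": 0,"yaw": 0},{"dx": 25,"dy": -24,"dz": 0,"yaw": 0},{"dx": 25,"dy": -24,"dz": 0,"yaw": 0},{"dx": 25,"dy": -24,"dz": 0,"yaw": 0},{"dx": 25,"dy": -24,"dz": 0,"yaw": 0}]}}

```text
t: 2.08
eef_pos: [518.3, 323.7, 214.8]
tcp_rot: [3.141, 0.0, 3.031]
ft_force: [0.9, 0.6, -0.4]
opening: 0.503
```

Emit:
{"fn": "drive_tool", "kwargs": {"commands": [{"dx": 25,"dy": -24,"dz": 0,"yaw": 0},{"dx": 25,"dy": -24,"dz": 0,"yaw": 0},{"dx": 25,"dy": -24,"dz": 0,"yaw": 0},{"dx": 25,"dy": -24,"dz": 0,"yaw": 0},{"dx": 0,"dy": -24,"dz": 0,"yaw": 0}]}}

```text
t: 2.5
eef_pos: [620.6, 203.1, 214.1]
tcp_rot: [3.141, 0.001, 3.03]
ft_force: [-0.0, -0.5, -0.2]
opening: 0.501
```

```bash
python3 - <<'E'
from h import *
s=env.state();print(s['t'],s['eef_pos'],s['tcp_rot'],np.abs(s['qvel']).max())
C=cal('wrist')
im=env.read_camera('wrist');cv2.imwrite('pics/w2.png',im[:,:,::-1]);import pickle;pickle.dump(C,open('w2.pkl','wb'))
for q,z in(('panel',0),('seat_low',24)):
    for d in env.place_of(q,'wrist'):print(q,d['pixel'],d['conf'],atz('wrist',d['pixel'],z,C))
for q in('clip_a',):
    for d in env.trace(q,'wrist'):print(q,d['pixel'],d['conf'])
E
```

```text
2.5 [620.58740872 203.14841982 214.07905599] [3.14130226e+00 1.36447049e-03 3.03015174e+00] 0.4139258705557599
panel [274.6, 139.2] 0.95 [568.55019275 204.48464592   0.        ]
seat_low [274.8, 144.4] 0.72 [572.98617223 204.52577003  24.        ]
seat_low [304.8, 280.5] 0.27 [741.76643401 222.48632516  24.        ]
clip_a [2.3, 193.8] 0.7
clip_a [274.9, 106.8] 0.6
```

View pics/w2.png

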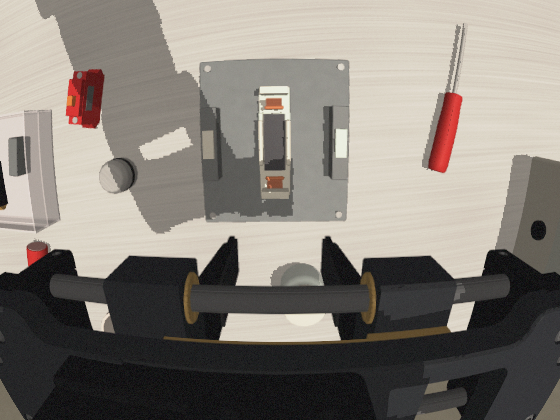

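The panel is centred near (275,140), and its block, clips and blanks are all visible. The arm was still moving for that picture, so I'll take a settled one and fit the corners.

```bash
python3 - <<'E'
from h import *
import pickle
s=env.state();C=cal('wrist');print(s['t'],s['eef_pos'],np.abs(s['qvel']).max())
im=env.read_camera('wrist');cv2.imwrite('pics/w3.png',im[:,:,::-1]);pickle.dump(C,open('w3.pkl','wb'))
a=im[50:235,185:365,::-1];cv2.imwrite('pics/w3c.png',cv2.resize(a,None,fx=3.2,fy=3.2,interpolation=3))
E
```

```text
2.7 [617.19086686 204.74044479 214.61161813] 0.028180022766085666
```

View pics/w3c.png

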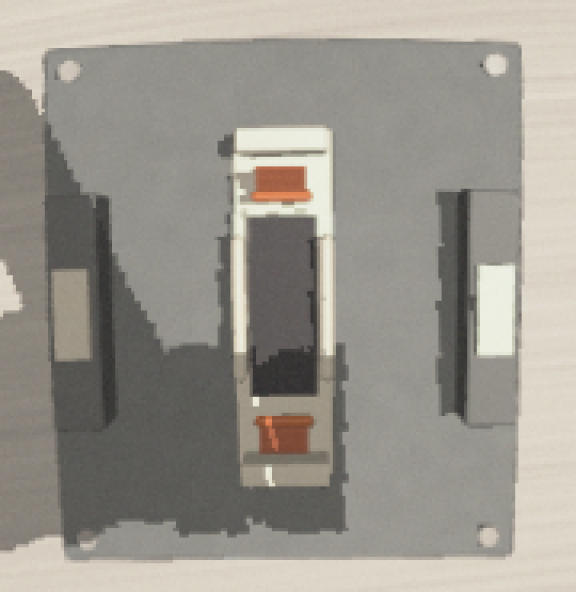

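```bash
python3 - <<'E'
from h import *
import pickle
C=pickle.load(open('w3.pkl','rb'))
u=lambda p:np.array(p)/3.2+[185,50]-0.35
def rect(ps,z):
    P=np.array([atz('wrist',u(p),z,C)[:2] for p in ps])
    print(z,P.mean(0).round(1),[ (round(float(np.hypot(*(P[(i+1)%4]-P[i]))),1),round(float(np.degrees(np.arctan2(*(P[(i+1)%4]-P[i])[::-1]))),1)) for i in range(4)])
rect([(45,47),(521,43),(514,554),(64,557)],16)
rect([(68,70),(496,65),(488,536),(87,539)],16)
for z in(30,40,50,60):rect([(235,128),(331,128),(330,486),(241,486)],z)
for z in(44,50,56,62):rect([(257,192),(309,192),(311,424),(262,424)],z)
for z in (46,):rect([(469,190),(517,192),(517,424),(467,424)],z);rect([(48,196),(97,196),(107,430),(60,430)],z)
E
```

```text
16 [569.  204.8] [(167.9, 83.8), (187.5, -5.6), (169.4, -96.0), (188.1, 173.9)]
16 [569.8 204.3] [(150.4, 84.0), (171.7, -6.0), (149.7, -95.9), (171.9, 174.3)]
30 [570.8 204.5] [(32.0, 83.4), (123.4, -6.3), (31.1, -96.4), (123.5, 174.1)]
40 [570.1 204.8] [(31.1, 83.4), (119.9, -6.3), (30.3, -96.4), (120.0, 174.1)]
50 [569.3 205. ] [(30.2, 83.4), (116.4, -6.3), (29.4, -96.4), (116.5, 174.1)]
60 [568.6 205.3] [(29.3, 83.4), (112.9, -6.3), (28.5, -96.4), (113.0, 174.1)]
44 [569.7 205.1] [(16.7, 83.4), (76.3, -5.8), (16.2, -96.4), (76.4, 174.5)]
50 [569.3 205.2] [(16.4, 83.4), (75.0, -5.8), (15.9, -96.4), (75.0, 174.5)]
56 [568.8 205.4] [(16.1, 83.4), (73.6, -5.8), (15.7, -96.4), (73.7, 174.5)]
62 [568.4 205.5] [(15.8, 83.4), (72.3, -5.8), (15.4, -96.4), (72.3, 174.5)]
46 [576.2 272.8] [(15.8, 83.4), (76.9, -4.7), (17.0, -95.8), (77.2, 174.4)]
46 [562.6 137.3] [(16.4, 81.1), (77.6, -5.5), (16.2, -97.0), (78.1, 174.7)]
```

The panel centre comes out at about (569.5, 204.8), with its x axis at -6°. Next I'll move to look at the tray.

Emit:
{"fn": "drive_tool", "kwargs": {"commands": [{"dx": 2,"dy": -40,"dz": 0,"yaw": 0},{"dx": 2,"dy": -40,"dz": 0,"yaw": 0},{"dx": 2,"dy": -40,"dz": 0,"yaw": 0},{"dx": 2,"dy": -40,"dz": 0,"yaw": 0},{"dx": 2,"dy": -40,"dz": 0,"yaw": 0}]}}

```text
t: 3.17
eef_pos: [627.0, 4.9, 215.0]
tcp_rot: [3.141, 0.0, 3.034]
ft_force: [1.6, 0.0, -0.0]
opening: 0.498
```

Emit:
{"fn": "drive_tool", "kwargs": {"commands": [{"dx": 2,"dy": -40,"dz": 0,"yaw": 0},{"dx": 0,"dy": -40,"dz": 0,"yaw": 0},{"dx": 0,"dy": -40,"dz": 0,"yaw": 0},{"dx": 0,"dy": -40,"dz": 0,"yaw": 0},{"dx": 0,"dy": -40,"dz": 0,"yaw": 0}]}}

```text
t: 3.58
eef_pos: [629.4, -195.4, 215.0]
tcp_rot: [3.141, 0.0, 3.033]
ft_force: [0.5, 0.8, -0.5]
opening: 0.502
```

Emit:
{"fn": "drive_tool", "kwargs": {"commands": [{"dx": 0,"dy": -8,"dz": 0,"yaw": 0},{"dx": 0,"dy": 0,"dz": 0,"yaw": 0},{"dx": 0,"dy": 0,"dz": 0,"yaw": 0}]}}

```text
t: 3.83
eef_pos: [629.4, -201.7, 214.6]
tcp_rot: [3.141, -0.0, 3.032]
ft_force: [0.5, 0.5, -0.6]
opening: 0.502
```

```bash
python3 - <<'E'
from h import *
import pickle
s=env.state();C=cal('wrist');print(s['t'],s['eef_pos'],s['tcp_rot'],np.abs(s['qvel']).max())
im=env.read_camera('wrist');cv2.imwrite('pics/w4.png',im[:,:,::-1]);pickle.dump(C,open('w4.pkl','wb'))
for q,z in(('breaker',33),('ridge',43),('trays',0)):
    for d in env.place_of(q,'wrist'):print(q,d['pixel'],d['conf'],atz('wrist',d['pixel'],z,C))
a=im[50:235,185:395,::-1];cv2.imwrite('pics/w4c.png',cv2.resize(a,None,fx=3.2,fy=3.2,interpolation=3))
E
```

```text
3.8333 [ 629.35642239 -201.66002371  214.60652156] [ 3.14099633e+00 -1.98981410e-04  3.03172772e+00] 0.02689434216993003
breaker [409.5, 52.3] 0.91 [488.16080527 -38.52846597  33.        ]
breaker [273.4, 126.7] 0.78 [ 561.75652082 -199.48552496   33.        ]
breaker [153.3, 166.5] 0.69 [ 587.16655149 -340.32721066   33.        ]
ridge [273.5, 165.5] 0.96 [ 602.2063792  -203.77227948   43.        ]
ridge [166.4, 132.0] 0.68 [ 551.15840235 -314.42184045   43.        ]
ridge [409.6, 80.0] 0.68 [521.49500762 -46.67087962  43.        ]
ridge [334.0, 91.3] 0.52 [ 530.49639058 -132.67628821   43.        ]
trays [287.5, 111.1] 0.64 [ 545.74627638 -181.78782081    0.        ]
```

View pics/w4.png

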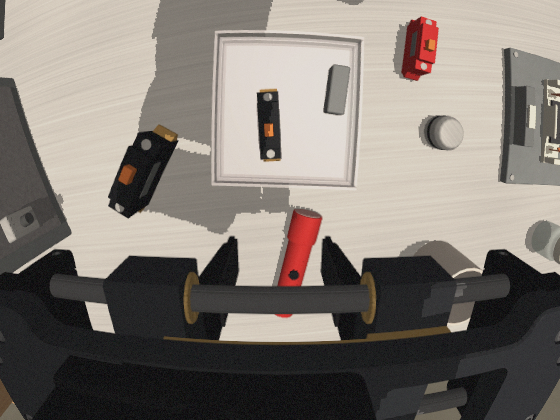

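View pics/w4c.png

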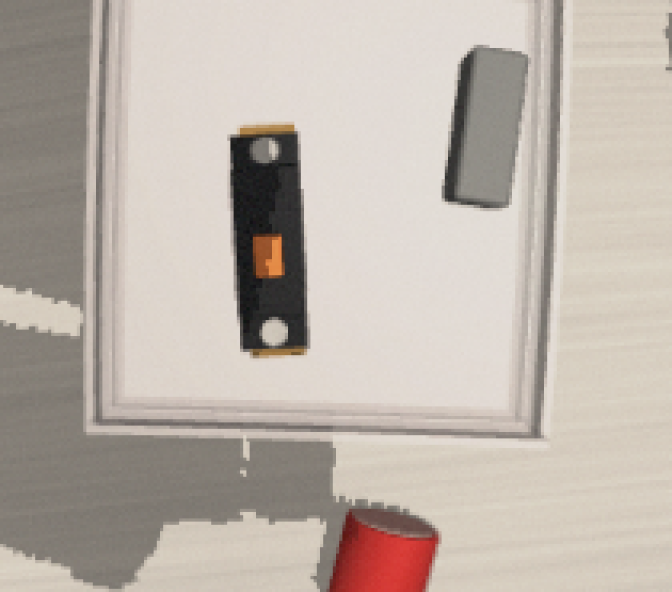

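The wrist picture shows the tray breaker at (270,127), the larger black one at (142,170) and the red one at (420,48). That confirms the one in the tray. Next I'll compute its pose.

```bash
python3 - <<'E'
from h import *
import pickle
C=pickle.load(open('w4.pkl','rb'))
u=lambda p:np.array(p)/3.2+[185,50]-0.35
def rect(ps,z):
    P=np.array([atz('wrist',u(p),z,C)[:2] for p in ps])
    print(z,P.mean(0).round(1),[ (round(float(np.hypot(*(P[(i+1)%len(P)]-P[i]))),1),round(float(np.degrees(np.arctan2(*(P[(i+1)%len(P)]-P[i])[::-1]))),1)) for i in range(len(P))])
rect([(231,135),(298,133),(307,346),(242,350)],77)
rect([(265,150),(274,332)],77)
rect([(241,130),(293,126),(301,351),(253,354)],45)
rect([(269,243),(269,244)],93)
# outlines model check: body 64x20 top at z=77
E
```

```text
77 [ 559.  -202.7] [(19.4, 85.0), (62.9, -3.9), (19.2, -92.9), (63.6, 176.3)]
77 [ 559.  -202.7] [(53.7, -3.7), (53.7, 176.3)]
45 [ 559.1 -202.9] [(16.7, 87.8), (73.4, -4.3), (15.7, -92.8), (73.2, 176.5)]
93 [ 559.6 -202.4] [(0.3, -6.5), (0.3, 173.5)]
```

Emit:
{"fn": "drive_tool", "kwargs": {"commands": [{"dx": -20,"dy": 0,"dz": -10,"yaw": 1},{"dx": -20,"dy": 0,"dz": -20,"yaw": 1.5},{"dx": -20,"dy": -1,"dz": -20,"yaw": 0},{"dx": -10,"dy": 0,"dz": -20,"yaw": 0},{"dx": 0,"dy": 0,"dz": -10,"yaw": 0}], "grip": 0.42}}

```text
t: 4.45
eef_pos: [557.2, -202.5, 133.2]
tcp_rot: [3.14, -0.003, 3.076]
ft_force: [0.5, 0.3, 0.2]
opening: 0.42
```

Emit:
{"fn": "drive_tool", "kwargs": {"commands": [{"dx": 0,"dy": 0,"dz": 0,"yaw": 0},{"dx": 0,"dy": 0,"dz": 0,"yaw": 0}]}}

```text
t: 4.62
eef_pos: [560.3, -203.6, 135.1]
tcp_rot: [-3.142, 0.001, 3.076]
ft_force: [0.5, 0.2, -0.3]
opening: 0.421
```

```bash
python3 - <<'E'
from h import *
import pickle
s=env.state();C=cal('wrist');print(s['t'],s['eef_pos'],s['tcp_rot'],np.abs(s['qvel']).max())
im=env.read_camera('wrist');cv2.imwrite('pics/w5.png',im[:,:,::-1]);pickle.dump(C,open('w5.pkl','wb'))
E
```

```text
4.6167 [ 560.29312819 -203.62334589  135.07610377] [-3.14154459e+00  5.42604254e-04  3.07583863e+00] 0.01988236166413646
```

View pics/w5.png

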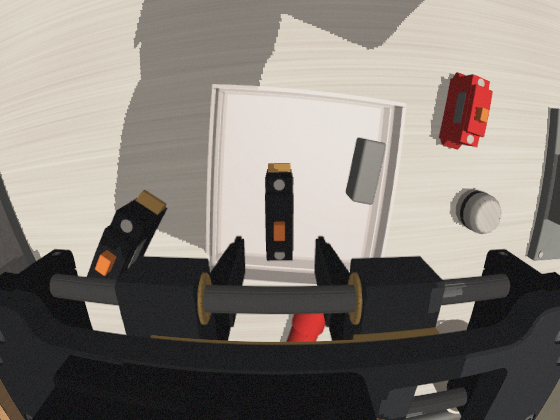

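The fingers straddle the breaker, which is centred at column 279. I'll go down 78.

Emit:
{"fn": "drive_tool", "kwargs": {"commands": [{"dx": -1,"dy": 0.5,"dz": -25,"yaw": 0},{"dx": 0,"dy": 0,"dz": -25,"yaw": 0},{"dx": 0,"dy": 0,"dz": -18,"yaw": 0},{"dx": 0,"dy": 0,"dz": -10,"yaw": 0},{"dx": 0,"dy": 0,"dz": 0,"yaw": 0}]}}

```text
t: 5.08
eef_pos: [558.4, -203.2, 55.6]
tcp_rot: [3.141, -0.001, 3.075]
ft_force: [-1.1, -1.2, 0.1]
opening: 0.423
```

Emit:
{"fn": "drive_tool", "kwargs": {"commands": [{"dx": 0,"dy": 0,"dz": 0,"yaw": 0},{"dx": 0,"dy": 0,"dz": 0,"yaw": 0},{"dx": 0,"dy": 0,"dz": 0,"yaw": 0},{"dx": 0,"dy": 0,"dz": 0,"yaw": 0}], "grip": 0.0}}

```text
t: 5.42
eef_pos: [558.7, -203.7, 57.8]
tcp_rot: [-3.141, 0.002, 3.075]
ft_force: [0.5, 0.4, 5.1]
opening: 0.212
```

Emit:
{"fn": "drive_tool", "kwargs": {"commands": [{"dx": 0,"dy": 0,"dz": 0,"yaw": 0},{"dx": 0,"dy": 0,"dz": 0,"yaw": 0}]}}

```text
t: 5.58
eef_pos: [558.7, -203.7, 57.8]
tcp_rot: [-3.141, 0.002, 3.075]
ft_force: [0.5, 0.7, 6.5]
opening: 0.208
```

Emit:
{"fn": "drive_tool", "kwargs": {"commands": [{"dx": 0,"dy": 0,"dz": 5,"yaw": 0},{"dx": 0,"dy": 0,"dz": 12,"yaw": 0},{"dx": 0,"dy": 0,"dz": 20,"yaw": 0},{"dx": 0,"dy": 0,"dz": 25,"yaw": 0},{"dx": 0,"dy": 0,"dz": 30,"yaw": 0}]}}

```text
t: 6.0
eef_pos: [557.6, -203.2, 149.6]
tcp_rot: [3.141, -0.002, 3.075]
ft_force: [1.5, 0.4, -2.2]
opening: 0.21
```

Emit:
{"fn": "drive_tool", "kwargs": {"commands": [{"dx": 0,"dy": 0,"dz": 30,"yaw": 0},{"dx": 0,"dy": 0,"dz": 30,"yaw": 0},{"dx": 0,"dy": 0,"dz": 15,"yaw": 0},{"dx": 0,"dy": 0,"dz": 0,"yaw": 0},{"dx": 0,"dy": 0,"dz": 0,"yaw": 0}]}}

```text
t: 6.42
eef_pos: [558.1, -203.4, 224.4]
tcp_rot: [-3.141, 0.001, 3.075]
ft_force: [-0.4, 0.5, -2.2]
opening: 0.208
```

```bash
python3 - <<'E'
from h import *
import pickle
s=env.state();C=cal('wrist');print(s['t'],s['eef_pos'],s['tcp_rot'],s['ft_force'],s['moment'])
im=env.read_camera('wrist');cv2.imwrite('pics/w6.png',im[:,:,::-1]);pickle.dump(C,open('w6.pkl','wb'))
cv2.imwrite('pics/w6c.png',cv2.resize(im[150:350,180:380,::-1],None,fx=3,fy=3,interpolation=3))
E
```

```text
6.4167 [ 558.05246734 -203.40154607  224.40654123] [-3.14113846e+00  1.29758779e-03  3.07504774e+00] [-0.4104242   0.5117802  -2.23175781] [ 0.04396728  0.00303215 -0.04719959]
```

View pics/w6c.png

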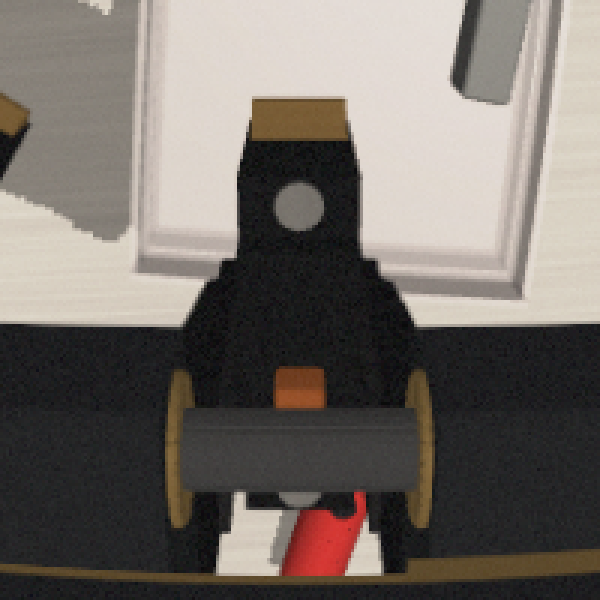

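```bash
python3 - <<'E'
from h import *
import pickle
C=pickle.load(open('w6.pkl','rb'))
yaw=3.0752;R=np.array([[np.cos(yaw),-np.sin(yaw)],[np.sin(yaw),np.cos(yaw)]])
T=np.array([558.05,-203.4,224.4])
def P(x,y,z,h=24.8):
    d=R@[x,y];return proj('wrist',[T[0]+d[0],T[1]+d[1],T[2]-h+z],C)
c=lambda p:((p-[180,150]+.35)*3).round(1)
for n,p in dict(screw=(26.85,0,44),rid38_12l=(38,9,12),r38_12=(38,-9,12),r38_8=(38,0,8),sh=(32,0,18),b1=(32,10,44),b2=(32,-10,44)).items():print(n,c(P(*p)))
for dx in(-2,-1,1,2):print(dx,c(P(26.85+dx,0,44)),c(P(38+dx,0,12)))
for h in(23,27):print(h,c(P(26.85,0,44,h)),c(P(38,0,12,h)))
E
```

```text
screw [294.  208.6]
rid38_12l [247.1 101.8]
r38_12 [342.4 101.7]
r38_8 [294.8  97.7]
sh [294.6 139.9]
b1 [231.  177.6]
b2 [357.  177.6]
-2 [294.  220.5] [294.8 112.1]
-1 [294.  214.6] [294.8 106.9]
1 [294.  202.6] [294.7  96.5]
2 [294.  196.6] [294.7  91.3]
23 [293.9 212. ] [294.7 103.5]
27 [294.1 204.6] [294.8  99.5]
```

The breaker sits straight in the grip, within about 0.4 mm of the model in x. The camera shows a sideways bias of about 1 mm. I'll carry it to the panel.

Emit:
{"fn": "drive_tool", "kwargs": {"commands": [{"dx": 2,"dy": 30,"dz": 0,"yaw": -1},{"dx": 2,"dy": 40,"dz": 0,"yaw": -1.1},{"dx": 2,"dy": 40,"dz": 0,"yaw": 0},{"dx": 2,"dy": 40,"dz": 0,"yaw": 0},{"dx": 2,"dy": 40,"dz": 0,"yaw": 0}]}}

```text
t: 6.88
eef_pos: [567.3, -11.8, 221.9]
tcp_rot: [3.141, -0.003, 3.038]
ft_force: [1.2, -0.3, -1.7]
opening: 0.21
```

Emit:
{"fn": "drive_tool", "kwargs": {"commands": [{"dx": 2,"dy": 40,"dz": 0,"yaw": 0},{"dx": 0,"dy": 40,"dz": 0,"yaw": 0},{"dx": 0,"dy": 40,"dz": 0,"yaw": 0},{"dx": 0,"dy": 40,"dz": 0,"yaw": 0},{"dx": 0,"dy": 40,"dz": 0,"yaw": 0}]}}

```text
t: 7.3
eef_pos: [569.2, 188.4, 221.9]
tcp_rot: [-3.141, -0.003, 3.038]
ft_force: [1.6, -0.1, -1.4]
opening: 0.211
```

Emit:
{"fn": "drive_tool", "kwargs": {"commands": [{"dx": 0,"dy": 17,"dz": -20,"yaw": 0},{"dx": 0,"dy": 0,"dz": -30,"yaw": 0},{"dx": 0,"dy": 0,"dz": -25,"yaw": 0},{"dx": 0,"dy": 0,"dz": 0,"yaw": 0},{"dx": 0,"dy": 0,"dz": 0,"yaw": 0}]}}

```text
t: 7.72
eef_pos: [569.3, 203.3, 146.9]
tcp_rot: [-3.14, -0.004, 3.038]
ft_force: [0.5, -0.1, -0.1]
opening: 0.212
```

```bash
python3 - <<'E'
from h import *
import pickle
s=env.state();C=cal('wrist');print(s['t'],s['eef_pos'],s['tcp_rot'],s['ft_force'],s['moment'])
im=env.read_camera('wrist');cv2.imwrite('pics/w7.png',im[:,:,::-1]);pickle.dump((C,s),open('w7.pkl','wb'))
cv2.imwrite('pics/w7c.png',cv2.resize(im[50:320,150:410,::-1],None,fx=2.2,fy=2.2,interpolation=3))
E
```

```text
7.7167 [569.33178602 203.29563918 146.89709883] [-3.14015264 -0.00426137  3.03843015] [ 0.52217086 -0.09005726 -0.10977903] [ 0.04816473 -0.02866177 -0.02487424]
```

View pics/w7c.png

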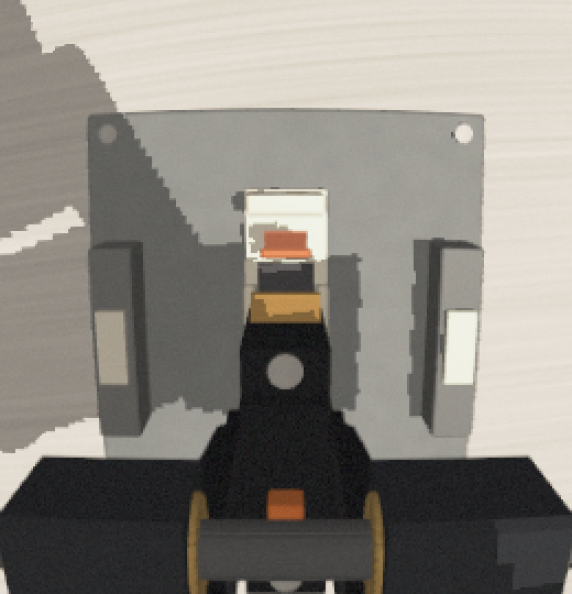

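The ridge (column 286) lines up with the clip and block (columns 286 to 286.5) in the crop. I'll go down to just above the highest possible clip contact, then feel from there.

Emit:
{"fn": "drive_tool", "kwargs": {"commands": [{"dx": 0.3,"dy": 0.3,"dz": -20,"yaw": 0},{"dx": 0,"dy": 0,"dz": -20,"yaw": 0},{"dx": 0,"dy": 0,"dz": -15,"yaw": 0},{"dx": 0,"dy": 0,"dz": -8,"yaw": 0},{"dx": 0,"dy": 0,"dz": 0,"yaw": 0}]}}

```text
t: 8.18
eef_pos: [570.5, 203.5, 85.4]
tcp_rot: [-3.141, -0.001, 3.038]
ft_force: [-0.7, -0.2, -2.2]
opening: 0.206
```

Emit:
{"fn": "drive_tool", "kwargs": {"commands": [{"dx": 0,"dy": 0,"dz": 0,"yaw": 0},{"dx": 0,"dy": 0,"dz": 0,"yaw": 0}]}}

```text
t: 8.35
eef_pos: [571.2, 203.9, 87.1]
tcp_rot: [3.141, 0.002, 3.038]
ft_force: [0.1, -0.1, -1.5]
opening: 0.207
```

```bash
python3 - <<'E'
from h import *
import pickle
s=env.state();C=cal('wrist');print(s['t'],s['eef_pos'],s['tcp_rot'],s['ft_force'],s['moment'])
im=env.read_camera('wrist');cv2.imwrite('pics/w8.png',im[:,:,::-1]);pickle.dump((C,s),open('w8.pkl','wb'))
cv2.imwrite('pics/w8c.png',cv2.resize(im[130:280,200:360,::-1],None,fx=4,fy=4,interpolation=3))
im=env.read_camera('scene');cv2.imwrite('pics/s8c.png',cv2.resize(im[150:280,270:400,::-1],None,fx=4,fy=4,interpolation=3))
E
```

```text
8.35 [571.23296458 203.86496298  87.08216801] [3.14080474e+00 1.88378641e-03 3.03812887e+00] [ 0.0904435  -0.12802132 -1.51152392] [ 0.05057337  0.00780714 -0.00768986]
```

View pics/w8c.png

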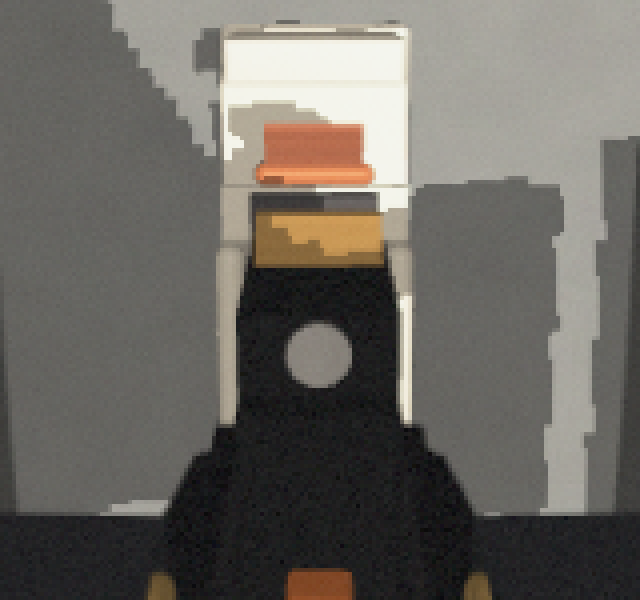

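View pics/s8c.png

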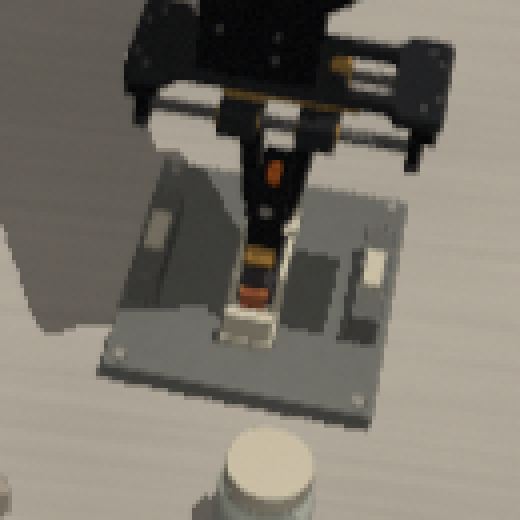

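Emit:
{"fn": "drive_tool", "kwargs": {"commands": [{"dx": -1.6,"dy": -0.4,"dz": 0,"yaw": 0},{"dx": 0,"dy": 0,"dz": -3,"yaw": 0},{"dx": 0,"dy": 0,"dz": -3,"yaw": 0},{"dx": 0,"dy": 0,"dz": -2,"yaw": 0},{"dx": 0,"dy": 0,"dz": 0,"yaw": 0}]}}

```text
t: 8.87
eef_pos: [568.7, 203.3, 77.1]
tcp_rot: [-3.141, -0.001, 3.038]
ft_force: [-0.1, -0.7, -1.3]
opening: 0.211
```

Emit:
{"fn": "drive_tool", "kwargs": {"commands": [{"dx": 0,"dy": 0,"dz": -1,"yaw": 0},{"dx": 0,"dy": 0,"dz": -1,"yaw": 0},{"dx": 0,"dy": 0,"dz": 0,"yaw": 0}]}}

```text
t: 9.12
eef_pos: [568.8, 203.4, 75.4]
tcp_rot: [3.142, -0.0, 3.038]
ft_force: [0.2, -0.0, -1.6]
opening: 0.211
```

Emit:
{"fn": "drive_tool", "kwargs": {"commands": [{"dx": 0,"dy": 0,"dz": 0,"yaw": 0},{"dx": 0,"dy": 0,"dz": 0,"yaw": 0},{"dx": 0,"dy": 0,"dz": 0,"yaw": 0},{"dx": 0,"dy": 0,"dz": 0,"yaw": 0}]}}

```text
t: 9.45
eef_pos: [568.9, 203.4, 75.7]
tcp_rot: [3.141, 0.0, 3.038]
ft_force: [-0.4, 0.2, -0.6]
opening: 0.208
```

```bash
python3 - <<'E'
from h import *
import pickle
s=env.state();C=cal('wrist');print(s['t'],s['eef_pos'],s['tcp_rot'],s['ft_force'],s['moment'])
im=env.read_camera('wrist');cv2.imwrite('pics/w9.png',im[:,:,::-1]);pickle.dump((C,s),open('w9.pkl','wb'))
cv2.imwrite('pics/w9c.png',cv2.resize(im[130:280,200:360,::-1],None,fx=4,fy=4,interpolation=3))
E
```

```text
9.45 [568.92688136 203.4073825   75.68826893] [3.14148552e+00 6.68903822e-05 3.03837852e+00] [-0.38453637  0.21001234 -0.62178038] [0.04712309 0.0044249  0.03778177]
```

View pics/w9c.png

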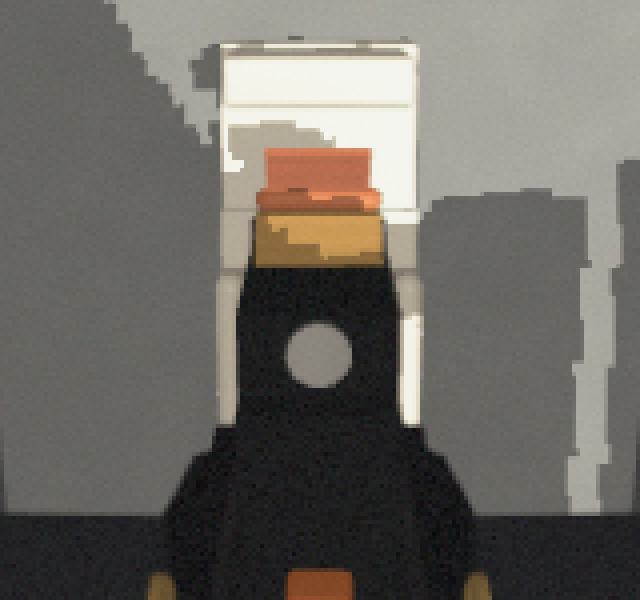

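Emit:
{"fn": "drive_tool", "kwargs": {"commands": [{"dx": 0.6,"dy": 0,"dz": -1,"yaw": 0},{"dx": 0,"dy": 0,"dz": -1,"yaw": 0},{"dx": 0,"dy": 0,"dz": 0,"yaw": 0}]}}

```text
t: 9.75
eef_pos: [569.4, 203.4, 73.4]
tcp_rot: [-3.142, -0.0, 3.038]
ft_force: [-0.4, 0.1, -1.2]
opening: 0.206
```

Emit:
{"fn": "drive_tool", "kwargs": {"commands": [{"dx": 0,"dy": 0,"dz": -1,"yaw": 0},{"dx": 0,"dy": 0,"dz": -1,"yaw": 0},{"dx": 0,"dy": 0,"dz": 0,"yaw": 0}]}}

```text
t: 10.0
eef_pos: [569.4, 203.4, 71.4]
tcp_rot: [-3.142, -0.0, 3.038]
ft_force: [-1.7, -0.6, -1.5]
opening: 0.207
```

Emit:
{"fn": "drive_tool", "kwargs": {"commands": [{"dx": 0,"dy": 0,"dz": -1,"yaw": 0},{"dx": 0,"dy": 0,"dz": -1,"yaw": 0},{"dx": 0,"dy": 0,"dz": 0,"yaw": 0}]}}

```text
t: 10.25
eef_pos: [569.4, 203.4, 69.5]
tcp_rot: [3.142, -0.0, 3.038]
ft_force: [0.7, 0.7, -1.5]
opening: 0.21
```

Emit:
{"fn": "drive_tool", "kwargs": {"commands": [{"dx": 0,"dy": 0,"dz": -1,"yaw": 0},{"dx": 0,"dy": 0,"dz": -1,"yaw": 0},{"dx": 0,"dy": 0,"dz": 0,"yaw": 0}]}}

```text
t: 10.5
eef_pos: [569.4, 203.4, 67.4]
tcp_rot: [-3.142, -0.0, 3.038]
ft_force: [0.8, -0.3, -1.8]
opening: 0.208
```

Emit:
{"fn": "drive_tool", "kwargs": {"commands": [{"dx": 0,"dy": 0,"dz": -1,"yaw": 0},{"dx": 0,"dy": 0,"dz": -1,"yaw": 0},{"dx": 0,"dy": 0,"dz": 0,"yaw": 0}]}}

```text
t: 10.75
eef_pos: [569.4, 203.4, 65.4]
tcp_rot: [3.142, -0.0, 3.038]
ft_force: [0.3, -0.7, -1.8]
opening: 0.208
```

Emit:
{"fn": "drive_tool", "kwargs": {"commands": [{"dx": 0,"dy": 0,"dz": -1,"yaw": 0},{"dx": 0,"dy": 0,"dz": -1,"yaw": 0},{"dx": 0,"dy": 0,"dz": 0,"yaw": 0}]}}

```text
t: 11.0
eef_pos: [569.5, 203.4, 63.6]
tcp_rot: [3.141, 0.0, 3.038]
ft_force: [0.5, -0.2, -0.5]
opening: 0.211
```

Emit:
{"fn": "drive_tool", "kwargs": {"commands": [{"dx": 0,"dy": 0,"dz": -1,"yaw": 0},{"dx": 0,"dy": 0,"dz": 0,"yaw": 0}]}}

```text
t: 11.17
eef_pos: [569.8, 203.5, 63.0]
tcp_rot: [3.141, 0.001, 3.038]
ft_force: [-0.1, -0.5, 2.6]
opening: 0.207
```

Emit:
{"fn": "drive_tool", "kwargs": {"commands": [{"dx": 0,"dy": 0,"dz": -1,"yaw": 0},{"dx": 0,"dy": 0,"dz": 0,"yaw": 0}]}}

```text
t: 11.33
eef_pos: [570.0, 203.5, 62.2]
tcp_rot: [3.141, 0.001, 3.038]
ft_force: [-1.3, -0.1, 5.9]
opening: 0.205
```

Emit:
{"fn": "drive_tool", "kwargs": {"commands": [{"dx": 0,"dy": 0,"dz": -1,"yaw": 0},{"dx": 0,"dy": 0,"dz": 0,"yaw": 0}]}}

```text
t: 11.5
eef_pos: [570.0, 203.6, 61.4]
tcp_rot: [3.141, 0.002, 3.038]
ft_force: [-0.8, -0.1, 6.7]
opening: 0.21
```

Emit:
{"fn": "drive_tool", "kwargs": {"commands": [{"dx": 0,"dy": 0,"dz": -1,"yaw": 0},{"dx": 0,"dy": 0,"dz": 0,"yaw": 0}]}}

```text
t: 11.67
eef_pos: [569.6, 203.5, 59.9]
tcp_rot: [3.141, 0.001, 3.038]
ft_force: [0.4, 1.2, 1.7]
opening: 0.206
```

Emit:
{"fn": "drive_tool", "kwargs": {"commands": [{"dx": 0,"dy": 0,"dz": -1,"yaw": 0},{"dx": 0,"dy": 0,"dz": 0,"yaw": 0}]}}

```text
t: 11.83
eef_pos: [569.5, 203.4, 58.5]
tcp_rot: [3.142, -0.0, 3.038]
ft_force: [-0.2, 0.7, 1.3]
opening: 0.206
```

Emit:
{"fn": "drive_tool", "kwargs": {"commands": [{"dx": 0,"dy": 0,"dz": -1,"yaw": 0},{"dx": 0,"dy": 0,"dz": 0,"yaw": 0}]}}

```text
t: 12.0
eef_pos: [569.4, 203.4, 57.4]
tcp_rot: [3.142, -0.0, 3.038]
ft_force: [0.4, 0.2, 0.3]
opening: 0.207
```

Emit:
{"fn": "drive_tool", "kwargs": {"commands": [{"dx": 0,"dy": 0,"dz": -0.8,"yaw": 0},{"dx": 0,"dy": 0,"dz": 0,"yaw": 0}]}}

```text
t: 12.17
eef_pos: [569.4, 203.4, 56.6]
tcp_rot: [-3.142, -0.0, 3.038]
ft_force: [0.2, 0.4, 0.2]
opening: 0.207
```

Emit:
{"fn": "drive_tool", "kwargs": {"commands": [{"dx": 0,"dy": 0,"dz": -0.5,"yaw": 0},{"dx": 0,"dy": 0,"dz": 0,"yaw": 0}]}}

```text
t: 12.33
eef_pos: [569.4, 203.4, 56.2]
tcp_rot: [3.142, -0.0, 3.038]
ft_force: [-0.9, 0.8, -0.3]
opening: 0.21
```

Emit:
{"fn": "drive_tool", "kwargs": {"commands": [{"dx": 0,"dy": 0,"dz": -0.7,"yaw": 0},{"dx": 0,"dy": 0,"dz": 0,"yaw": 0}]}}

```text
t: 12.5
eef_pos: [569.4, 203.4, 55.4]
tcp_rot: [-3.142, -0.0, 3.038]
ft_force: [-0.5, 0.4, -3.6]
opening: 0.203
```

Emit:
{"fn": "drive_tool", "kwargs": {"commands": [{"dx": 0,"dy": 0,"dz": -0.6,"yaw": 0},{"dx": 0,"dy": 0,"dz": 0,"yaw": 0}]}}

```text
t: 12.67
eef_pos: [569.3, 203.4, 54.7]
tcp_rot: [-3.141, -0.001, 3.038]
ft_force: [1.3, 0.5, -3.9]
opening: 0.212
```

The clips are now pulling it down, so the snap is under way. I'll continue gently to the seat.

Emit:
{"fn": "drive_tool", "kwargs": {"commands": [{"dx": 0,"dy": 0,"dz": -0.6,"yaw": 0},{"dx": 0,"dy": 0,"dz": 0,"yaw": 0}]}}

```text
t: 12.83
eef_pos: [569.4, 203.4, 54.3]
tcp_rot: [-3.142, -0.0, 3.038]
ft_force: [0.0, -0.7, -3.2]
opening: 0.207
```

Emit:
{"fn": "drive_tool", "kwargs": {"commands": [{"dx": 0,"dy": 0,"dz": -0.6,"yaw": 0},{"dx": 0,"dy": 0,"dz": 0,"yaw": 0}]}}

```text
t: 13.0
eef_pos: [569.5, 203.4, 54.0]
tcp_rot: [3.141, 0.0, 3.038]
ft_force: [-1.4, -0.2, 0.3]
opening: 0.209
```

Emit:
{"fn": "drive_tool", "kwargs": {"commands": [{"dx": 0,"dy": 0,"dz": -0.6,"yaw": 0},{"dx": 0,"dy": 0,"dz": 0,"yaw": 0}]}}

```text
t: 13.17
eef_pos: [569.6, 203.4, 53.7]
tcp_rot: [3.141, 0.0, 3.038]
ft_force: [-1.4, -0.2, 4.4]
opening: 0.212
```

Emit:
{"fn": "drive_tool", "kwargs": {"commands": [{"dx": 0,"dy": 0,"dz": -0.4,"yaw": 0},{"dx": 0,"dy": 0,"dz": 0,"yaw": 0}]}}

```text
t: 13.33
eef_pos: [569.6, 203.5, 53.5]
tcp_rot: [3.141, 0.001, 3.038]
ft_force: [-2.4, -0.9, 6.9]
opening: 0.211
```

It is firmly on the seat: about 7 N, rising at the seat's stiffness. I'll release, then rise.

Emit:
{"fn": "drive_tool", "kwargs": {"commands": [{"dx": 0,"dy": 0,"dz": 0,"yaw": 0},{"dx": 0,"dy": 0,"dz": 0,"yaw": 0},{"dx": 0,"dy": 0,"dz": 0,"yaw": 0},{"dx": 0,"dy": 0,"dz": 0,"yaw": 0},{"dx": 0,"dy": 0,"dz": 0,"yaw": 0}], "grip": 0.42}}

```text
t: 13.75
eef_pos: [569.5, 203.4, 52.7]
tcp_rot: [3.141, -0.0, 3.038]
ft_force: [-0.4, -0.1, -0.2]
opening: 0.412
```

Emit:
{"fn": "drive_tool", "kwargs": {"commands": [{"dx": 0,"dy": 0,"dz": 5,"yaw": 0},{"dx": 0,"dy": 0,"dz": 15,"yaw": 0},{"dx": 0,"dy": 0,"dz": 25,"yaw": 0},{"dx": 0,"dy": 0,"dz": 30,"yaw": 0},{"dx": 0,"dy": 0,"dz": 30,"yaw": 0}]}}

```text
t: 14.17
eef_pos: [569.2, 203.3, 159.1]
tcp_rot: [-3.141, -0.001, 3.038]
ft_force: [0.4, 0.0, 0.3]
opening: 0.422
```

Emit:
{"fn": "drive_tool", "kwargs": {"commands": [{"dx": 20,"dy": 0,"dz": 30,"yaw": 0},{"dx": 20,"dy": 0,"dz": 27,"yaw": 0},{"dx": 10,"dy": 0,"dz": 0,"yaw": 0},{"dx": 0,"dy": 0,"dz": 0,"yaw": 0},{"dx": 0,"dy": 0,"dz": 0,"yaw": 0}]}}

```text
t: 14.58
eef_pos: [619.0, 203.2, 214.3]
tcp_rot: [-3.141, -0.001, 3.038]
ft_force: [0.2, 0.9, -0.1]
opening: 0.422
```

```bash
python3 - <<'E'
from h import *
import pickle
s=env.state();C=cal('wrist');print(s['t'],s['eef_pos'],s['tcp_rot'],s['ft_force'],s['moment'])
im=env.read_camera('wrist');cv2.imwrite('pics/w10.png',im[:,:,::-1]);pickle.dump((C,s),open('w10.pkl','wb'))
for q,z in(('breaker',29),('panel',0)):
    for d in env.place_of(q,'wrist'):print(q,d['pixel'],d['conf'],atz('wrist',d['pixel'],z,C))
cv2.imwrite('pics/w10c.png',cv2.resize(im[60:230,185:365,::-1],None,fx=3.2,fy=3.2,interpolation=3))
im=env.read_camera('scene');cv2.imwrite('pics/s10c.png',cv2.resize(im[130:300,100:400,::-1],None,fx=2.6,fy=2.6,interpolation=3))
E
```

```text
14.5833 [618.96236769 203.24408178 214.32816444] [-3.14138110e+00 -1.04900088e-03  3.03812894e+00] [ 0.18044892  0.85609027 -0.05532136] [ 0.02822253 -0.05661268  0.01975903]
breaker [276.5, 145.8] 0.71 [572.29818787 205.92949572  29.        ]
breaker [26.6, 154.1] 0.68 [ 530.54867422 -133.53860669   29.        ]
breaker [95.1, 99.2] 0.61 [485.2333335   -3.40979318  29.        ]
panel [274.4, 143.8] 0.9 [571.80284517 203.26776289   0.        ]
```

View pics/w10c.png

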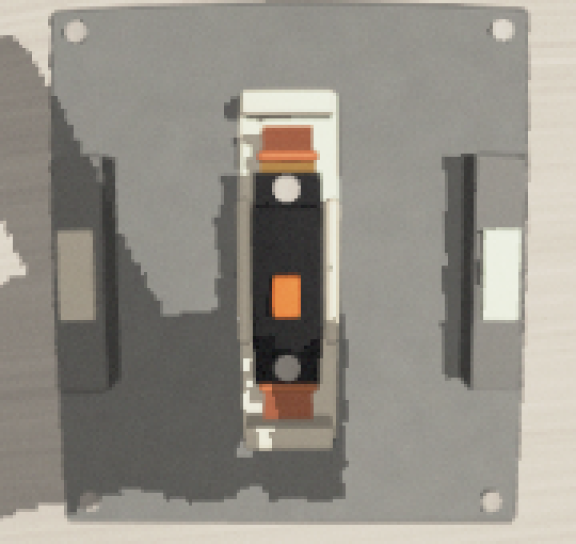

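View pics/s10c.png

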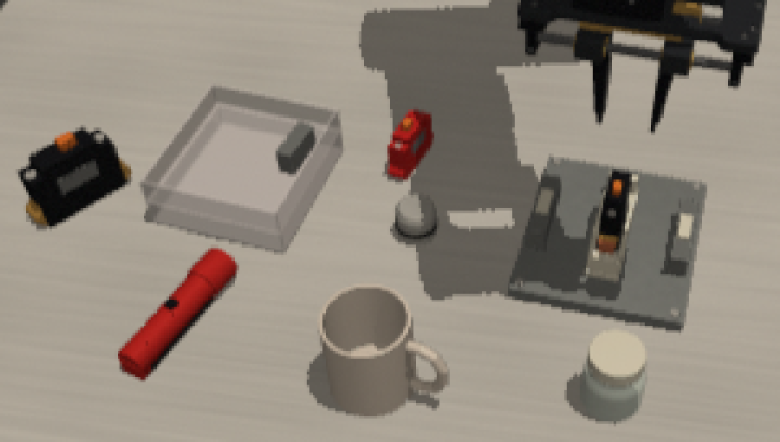

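```bash
python3 - <<'E'
from h import *
import pickle
C,s=pickle.load(open('w10.pkl','rb'))
u=lambda p:np.array(p)/3.2+[185,60]-0.35
A=lambda p,z:atz('wrist',u(p),z,C)[:2]
c=np.mean([A(p,16) for p in((51,12),(527,8),(514,521),(67,520))],0)
h=np.mean([A(p,16) for p in((76,31),(503,30),(490,501),(91,501))],0)
a,b=A((287,188),73),A((287,368),73)
d=b-a;print(c,h,(a+b)/2,np.hypot(*d),np.degrees(np.arctan2(d[1],d[0])))
print(np.mean([A(p,73) for p in((254,173),(321,173),(319,383),(257,384))],0))
E
```

```text
[569.55257671 204.32544569] [569.78931405 204.44601995] [569.74159711 204.48380106] 54.01950363217841 -6.04172177384974
[569.88587854 204.68507795]
```

```bash
python3 - <<'E'
from cell import env
print(env.job_done(), env.state()['t'])
E
```

```text
the job is handed in; nothing more can be done
the job is handed in; nothing more can be done
```

I took the black breaker out of the top tray, pressed it between the two clips until it snapped in, let go and handed the job in. `env.job_done()` gives no verdict.

- **Press:** Contact began with the tool end at a height of about 63.7 mm. The measured push peaked near 8 N. It then slid with 2 to 3 N, and the clips pulled it down just past 56 mm. It stopped firmly on the seat at 53.5 mm, with about 7 to 8 N on the wrist. The underside ended about 29 mm above the panel's, assuming the breaker didn't slip in the grip.
- **Final position:** In the last wrist picture, the breaker is within about 0.4 mm of the panel centre in x and y. Its long axis is at -6.0°, matching the panel.
- **Level:** I didn't measure the tilt directly. The spacing of its end screws (54.0 mm, against 53.7 mm in the tray) fits it sitting level and home.
- **Clips:** I judged them from the force and the pictures. Their openings aren't reported.
- **Other things on the shelf:** By eye, the mug, torch, door stop, jar and loose blank look unmoved. The screwdriver was outside that last view, and the arm never went near it while low.
- **Failures and disagreements:** My first three move calls were refused as "invalid input" because rows left out some of the four numbers; nothing moved. Two checks disagreed slightly: the wrist camera looked about 1 mm off sideways, and the network's final panel point was about 2 mm off my own measurement. I went by the measured corners.

The clock was at about 14.8 s of the 51 s allowed when I handed in.

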